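# Start the blood-tube roller mixer

### The job

Start the blood-tube roller mixer on the clinic counter: slide its guard window fully shut over the tubes, and only then press the larger of the two console buttons fully down and let it spring back up. Leave the smaller button alone and do not push around or knock over the vial on the console or the bowl and tub beside the mixer.

Things in the scene. Friction and masses are not known exactly. Their poses are not given: they have to be found in the camera images.
- mixer: white low roller mixer, fixed, 370 mm wide (y), 260 deep (x); origin on the counter, midway along its width; x points to its rear, y to its left, z up. Console ledge: x -135 to -55 mm, 85 mm high. Housing: x -55 to 125 mm, 90 mm high, with rails up to 106 mm; right half (y below 0): open chamber with rollers and tubes; left half: flat deck under the open window.
- door (a joint): the guard window's sliding position in m along the mixer's y: 0 = fully shut (over the chamber, against the end stop at the mixer's right), up to 0.14 = wide open (over the deck at the left). It stays where it is left; about 2 N moves it.
- door_handle (a point): top centre of the upright grey rib handle on the guard window (grey frame with clear pane, 160 x 175 mm, its top 102 mm above the counter). The rib is 55 mm along the mixer's x, 16 mm thick along its y, stands 37 mm above the window; this point is 139 mm above the counter and moves with the window. Axes as the mixer's.
- start_top (a point): centre of the top face of the larger button: round grey cap 38 mm across in a round black housing 54 mm across on the console ledge, cap top 108 mm above the counter when up, 11 mm above its housing; z up. It may be left or right of the smaller button.
- start (a joint): the larger button's travel in m: 0 = up, 0.007 = fully down (about 5 N); it springs back
- eject_top (a point): centre of the top face of the smaller button: round grey cap 18 mm across in a round black housing 34 mm across on the console ledge, same height as the larger one
- eject (a joint): the smaller button's travel in m: 0 = up, 0.007 = fully down
- vial: small clear glass vial with a grey cap, 24 mm across, 50 mm tall, standing on the mixer's console ledge; origin at the centre of its underside
- bowl: blue plastic bowl, 100 mm across, 40 mm tall, on the counter to the right of the mixer; origin at the centre of its underside
- tub: white round lidded tub, 110 mm across, 75 mm tall, on the counter to the left of the mixer; origin at the centre of its underside

How it is judged:
On the way, in this order (a step that is already met when the one before it is completed fails the run):
1. the guard window is slid fully shut (value of joint door below 0.005 m), for 0.2 s.
2. the larger button is pressed fully down with the window shut (value of joint start above 0.0058 m and value of joint door below 0.005 m), for 0.05 s.
3. the larger button is let up again (value of joint start below 0.002 m), for 0.1 s.
At the end, for the whole second after the job is handed in: The guard window is shut to within 5 mm and at rest, and both buttons are up (within 2 mm) (value of joint door below 0.005 m and value of joint each of start, eject below 0.002 m and velocity of joint door between -0.01 and 0.01 m/s); the robot touches nothing.
It fails at once if the larger button is pressed (over 4 mm) while the window is open by more than 10 mm (value of joint start above 0.004 m and value of joint door above 0.01 m).
It fails at once if the smaller button is pressed (over 3 mm) (value of joint eject above 0.003 m).
It fails at once if the vial, bowl or tub is shifted by more than 30 mm or tipped by more than 0.5 rad (distance of any of vial, bowl, tub from where it was at the start of the episode above 0.03 m or angle between any of vial, bowl, tub's own z axis and vertical above 0.5 rad).
It also fails if it takes over 34 s, if anything falls off the work surface, if the arm or the gripper's body presses on something with over 40 N, if the wrist force passes 120 N, or if a joint passes its speed limit or range.

### The arm

A 7-joint arm with a two-finger parallel gripper is mounted at the origin on the work surface. World frame = base frame: x ahead of the robot, y to its left, z up, the work surface at z = 0. Lengths are in m, angles in rad, forces in N, time in s.
With the tool pointing down it reaches from about 0.425 to 1.025 m from the base axis. Payload 3.6 kg.
Tool frame: the origin (TCP) lies midway between the tips of the shut fingers; the grasp point (between the pads) lies 19 mm behind it; z points along the fingers, y is the line along which they close (so a half turn about z gives the same grasp; the last joint's range is limited). The gripper opens to 85 mm and grips with 20 to 120 N. Pads are 22 mm wide; open, the fingers measure 114 mm over their backs; the gripper's body (76 mm by 85 mm) begins 54 mm behind the grasp point. The pads swing forward as they close: fully open they stand 13 mm farther back than shut.
Start: joints at [1.149, 0.591, 0.048, 1.609, -0.033, 0.943, -0.034], TCP at [0.234, -0.686, 0.196] pointing down, gripper open.
Joint ranges: [-2.69, 2.69], [-0.47, 2.24], [-1.27, 1.36], [0.19, 2.51], [-1.53, 4.68], [0.08, 2.07], [-3.09, 3.09]. Speed limits (rad/s): [2.57, 2.57, 3.14, 3.14, 3.14, 3.14, 3.14].

### API

Orientations are given as a unit quaternion [w, x, y, z].
In Python, from station import * gives the robot as it stands. The module is installed in compiled form; this text tells all that it offers.
- The arm moves only by the tool send_rows, never from a script. Its argument "targets" is a list of rows, each an object of numbers: "grip": the opening, from 0 (shut) to 1 (fully open); "dx", "dy", "dz": the shift along the tool's x, y, z scaled (see below); "turn": the turn about the tool's z scaled (see below). A call has 1 to 20 rows; each row shifts and turns the commanded pose from where the row before left it, along the tool's axes as they then stand; what a row does not reach is not made up. The controller multiplies each number of a shift by 300 mm and each number of a turn by 90 degrees. A row lasts 1/10 s, in which the tool goes at most 50 mm and 8.59 degrees, less where a joint would pass 70% of its speed; a pose out of reach is approached as far as the arm can. A call with a number of a shift or a turn outside -1 to 1 is refused whole. A call with a gripper value outside its range is refused whole. The fingers move at their own pace and stop on an object; "grip_force" is the grip in N (left out, the last holds). Time passes only in rows, so rows that do not move let the fingers close. It gives the time, the measured TCP pose, the force, the opening and the grip force at its end, in the units of the state.
- observe(): the state, without advancing time (a new reading comes with each control period).
- camera(name): name is "side" or "top"; returns a dict with "frame" (420x560x3 uint8, red, green, blue), "fx", "fy", "cx", "cy" (pixels), "extrinsics" (4x4, takes a point from camera to world coordinates). Camera axes: x right, y down, z forward; pixel columns grow to the right and rows downward; lengths in m; the calibration is good to about 2 mm. A picture is of the moment at which its call begins. There is no depth.
- hand_in(): hands the job in; it is judged then, once.
Trained networks look in the newest picture that a camera, given by its name, has taken for a name from the list of things; names that differ only in an ending like _2 or _b are one class to them, and where a whole thing is asked for, a point or a joint stands for the part that bears it (a point fixed in the world has none). Each returns a list of dicts, best first, with "conf" (0 to 1); they miss things now and then, are a little off and sometimes report something else, mostly with a low value. They report only what shows in the picture. A call takes as long as a camera call.
- regions_of(thing, camera): "mask" (420x560 bool, what is visible of it) and "bbox" ([left, top, right, bottom] in pixels, round what is visible of it).
The state is a dict: "t": time; "qpos": joint angles; "qvel": joint speeds; "tau": joint torques, N m; "position": TCP position; "orientation": TCP orientation; "ft_force": force on the tool from outside, world axes, zero at the start; "moment": the same for the moment, N m; "grip_width": opening from 0.0 (shut) to 1.0 (fully open); "grasp_force": force on a finger pad.
Only numpy, scipy, OpenCV 4.12 (cv2) and the standard library are available. Lean on these libraries where they do the work, as an engineer would, in place of code of your own. Each camera call takes 0.05 s, during which the arm holds its last target. There are 200 camera calls.

## Working session

There is one attempt and no reset: what is moved stays moved. The work goes in short steps, Python scripts to look and compute and a tool call to move; the robot and the scene stay as the last step left them, time stands still between calls to the robot, and variables do not carry over. Pictures are saved under pics/ and viewed, at most 10 in all, crops included, and the job is handed in when it is done.

Besides the shell and the picture viewer there is one more tool, called after "Emit:" as name(argument=value, ...) on one line, values as JSON. send_rows: Moves the arm, as the interface text tells. Its arguments: {"type":"object","properties":{"targets":{"type":"array","items":{"type":"object","properties":{"grip":{"type":"number"},"dx":{"type":"number"},"dy":{"type":"number"},"dz":{"type":"number"},"turn":{"type":"number"}}}},"grip_force":{"type":"number"}},"required":["targets"]}

```bash
mkdir -p pics; cat > h.py <<'E'
from station import *
import numpy as np, cv2
def ray(c,u,v,z):
    E=np.array(c["extrinsics"]); d=E[:3,:3]@np.array([(u-c["cx"])/c["fx"],(v-c["cy"])/c["fy"],1]); o=E[:3,3]
    return o+d*(z-o[2])/d[2]
def proj(c,p):
    E=np.linalg.inv(np.array(c["extrinsics"])); q=E[:3,:3]@np.array(p)+E[:3,3]
    return np.array([c["fx"]*q[0]/q[2]+c["cx"],c["fy"]*q[1]/q[2]+c["cy"]])
E
python3 - <<'E'
from h import *
H=dict(door_handle=.139,start_top=.108,eject_top=.108,vial=.11,bowl=.02,tub=.07,mixer=.09,door=.102)
for n in("top","side"):
    c=camera(n); cv2.imwrite(f"pics/{n}0.png",c["frame"][:,:,::-1])
    print(n,np.array(c["extrinsics"])[:3].round(3).tolist())
    for t,z in H.items():
        for r in regions_of(t,n)[:2]:
            v,u=np.nonzero(r["mask"]); print(t,round(r["conf"],2),np.array(r["bbox"]).round(),ray(c,u.mean(),v.mean(),z).round(3))
s=observe();print(s["t"],s["position"],s["orientation"],s["grip_width"])
E
```

```text
top [[0.015, -0.993, 0.113, 0.459], [-1.0, -0.013, 0.024, 0.022], [-0.023, -0.113, -0.993, 1.066]]
door_handle 0.78 [212. 159. 288. 227.] [0.608 0.109 0.139]
start_top 0.57 [302. 230. 310. 246.] [ 0.506 -0.032  0.108]
eject_top 0.39 [260. 240. 272. 246.] [0.489 0.068 0.108]
vial 0.4 [211. 247. 218. 257.] [0.463 0.196 0.11 ]
bowl 0.84 [349. 195. 386. 233.] [ 0.575 -0.203  0.02 ]
tub 0.9 [150. 224. 195. 267.] [0.484 0.318 0.07 ]
mixer 0.71 [190. 148. 342. 266.] [0.584 0.07  0.09 ]
door 0.94 [212. 160. 287. 224.] [0.614 0.112 0.102]
side [[-0.904, -0.249, 0.347, 0.249], [-0.427, 0.521, -0.74, 0.706], [0.003, -0.817, -0.577, 0.631]]
door_handle 0.67 [178. 193. 291. 263.] [0.587 0.165 0.139]
door_handle 0.38 [157. 161. 350. 336.] [0.534 0.201 0.139]
start_top 0.54 [282. 256. 300. 286.] [0.463 0.198 0.108]
start_top 0.52 [312. 191. 331. 207.] [ 0.502 -0.024  0.108]
vial 0.9 [284. 259. 299. 288.] [0.461 0.203 0.11 ]
bowl 0.54 [307. 169. 337. 184.] [ 0.577 -0.252  0.02 ]
tub 0.6 [207. 318. 277. 402.] [0.471 0.354 0.07 ]
mixer 0.63 [158. 159. 351. 337.] [0.562 0.151 0.09 ]
door 0.66 [182. 194. 292. 263.] [0.612 0.125 0.102]
door 0.26 [158. 160. 350. 335.] [0.555 0.163 0.102]
0.9 [ 0.23409748 -0.68616854  0.19595329] [ 2.68802675e-05  9.86516750e-01  1.63660320e-01 -1.83971514e-05] 1.0007108905546998
```

```bash
python3 - <<'E'
import cv2
a=cv2.imread("pics/top0.png")[135:285,140:340]; b=cv2.imread("pics/side0.png")[150:350,150:400]
cv2.imwrite("pics/topc.png",cv2.resize(a,(800,600),interpolation=cv2.INTER_CUBIC));cv2.imwrite("pics/sidec.png",cv2.resize(b,(750,600),interpolation=cv2.INTER_CUBIC))
E
```

```text
(no output)
```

View pics/topc.png

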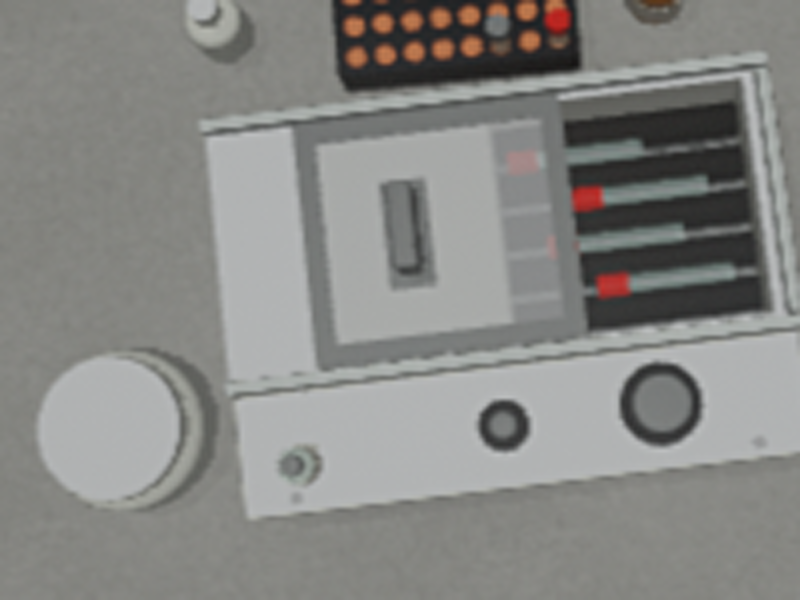

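View pics/sidec.png

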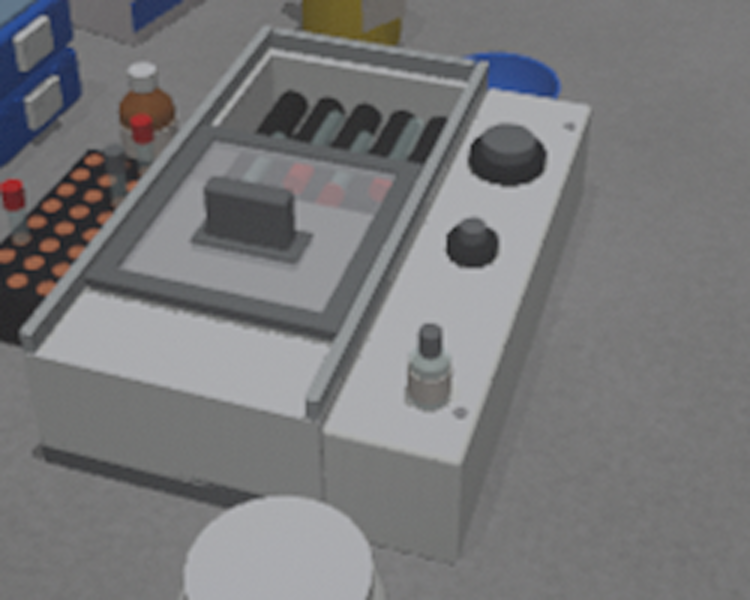

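The top crop shows the rib handle at about (402,222), the large button at (660,402), the small button at (503,424) and the vial at (299,464). In full-image pixels that puts the handle at (240.5,190.5), the large button at (305,235.5) and the small one at (266,241). The side crop agrees: handle top at (251,187), large button at (510,140).

```bash
python3 - <<'E'
from h import *
T=camera("top");S=camera("side")
f=lambda u,v:(140+u/4,135+v/4); g=lambda u,v:(150+u/3,150+v/3)
r=lambda *a:ray(*a)[:2].round(4)
print("start",r(T,*f(660,402),.108),r(S,*g(510,139),.108))
print("eject",r(T,*f(503,425),.108),r(S,*g(474,227),.108))
print("handle",r(T,*f(402,222),.139),r(S,*g(251,186),.139))
a=r(T,*f(250,518),.085);b=r(T,*f(800,453),.085);d=b-a
print("front",a,b,"yaw",np.arctan2(d[0],-d[1]))
for p,q,z in(((234,393),(800,328),.085),((203,128),(765,62),.106),((388,183),(410,270),.139)):
    a=r(T,*f(*p),z);b=r(T,*f(*q),z);d=b-a;print(a,b,np.arctan2(d[0],-d[1]))
from scipy.spatial.transform import Rotation as R
s=observe();q=s["orientation"];M=R.from_quat([*q[1:],q[0]]).as_matrix();print(M.round(3),s["t"])
E
```

```text
start [ 0.505  -0.0306] [ 0.5049 -0.0308]
eject [0.4891 0.068 ] [0.4896 0.0702]
handle [0.6127 0.1315] [0.6134 0.1286]
front [0.4278 0.2308] [ 0.4747 -0.1217] yaw 0.13227278924924102
[0.508  0.2443] [ 0.5552 -0.122 ] 0.12814997901504618
[0.6783 0.2663] [ 0.7255 -0.0971] 0.12916134800429582
[0.6371 0.1408] [0.5827 0.1257] -1.3000391038363972
[[ 0.946  0.323  0.   ]
 [ 0.323 -0.946 -0.   ]
 [ 0.     0.    -1.   ]] 1.0
```

Emit:
send_rows(targets=[{"dz": -0.09,"turn": 0.0637,"grip": 0},{"dz": -0.09,"turn": 0.0637,"grip": 0},{"dx": 0.1,"dy": -0.095,"grip": 0},{"dx": 0.1,"dy": -0.095,"grip": 0},{"dx": 0.1,"dy": -0.095,"grip": 0},{"dx": 0.1,"dy": -0.095,"grip": 0},{"dx": 0.1,"dy": -0.095,"grip": 0},{"dx": 0.1,"dy": -0.095,"grip": 0},{"dx": 0.1,"dy": -0.095,"grip": 0},{"dx": 0.1,"dy": -0.095,"grip": 0},{"dx": 0.1,"dy": -0.095,"grip": 0},{"dx": 0.1,"dy": -0.095,"grip": 0},{"dx": 0.1,"dy": -0.095,"grip": 0},{"dx": 0.1,"dy": -0.095,"grip": 0}])

```text
$.targets[0]: bad value
```

Emit:
send_rows(targets=[{"dx": 0,"dy": 0,"dz": -0.09,"turn": 0.0637,"grip": 0},{"dx": 0,"dy": 0,"dz": -0.09,"turn": 0.0637,"grip": 0},{"dx": 0.1,"dy": -0.095,"dz": 0,"turn": 0,"grip": 0},{"dx": 0.1,"dy": -0.095,"dz": 0,"turn": 0,"grip": 0},{"dx": 0.1,"dy": -0.095,"dz": 0,"turn": 0,"grip": 0},{"dx": 0.1,"dy": -0.095,"dz": 0,"turn": 0,"grip": 0},{"dx": 0.1,"dy": -0.095,"dz": 0,"turn": 0,"grip": 0},{"dx": 0.1,"dy": -0.095,"dz": 0,"turn": 0,"grip": 0},{"dx": 0.1,"dy": -0.095,"dz": 0,"turn": 0,"grip": 0},{"dx": 0.1,"dy": -0.095,"dz": 0,"turn": 0,"grip": 0},{"dx": 0.1,"dy": -0.095,"dz": 0,"turn": 0,"grip": 0},{"dx": 0.1,"dy": -0.095,"dz": 0,"turn": 0,"grip": 0},{"dx": 0.1,"dy": -0.095,"dz": 0,"turn": 0,"grip": 0},{"dx": 0.1,"dy": -0.095,"dz": 0,"turn": 0,"grip": 0}])

```text
t: 2.4
position: [0.5482, -0.2994, 0.2502]
orientation: [0.0, 0.998, 0.064, 0.0]
ft_force: [-0.4, 0.1, -0.4]
grip_width: 0.001
grasp_force: 0.0
```

Emit:
send_rows(targets=[{"dx": 0.036,"dy": -0.138,"dz": 0,"turn": 0,"grip": 0},{"dx": 0.036,"dy": -0.138,"dz": 0,"turn": 0,"grip": 0},{"dx": 0.036,"dy": -0.138,"dz": 0,"turn": 0,"grip": 0},{"dx": 0.036,"dy": -0.138,"dz": 0,"turn": 0,"grip": 0},{"dx": 0.036,"dy": -0.138,"dz": 0,"turn": 0,"grip": 0},{"dx": 0.036,"dy": -0.138,"dz": 0,"turn": 0,"grip": 0},{"dx": 0.036,"dy": -0.138,"dz": 0,"turn": 0,"grip": 0},{"dx": 0.036,"dy": -0.138,"dz": 0,"turn": 0,"grip": 0},{"dx": 0.036,"dy": -0.138,"dz": 0,"turn": 0,"grip": 0},{"dx": 0.036,"dy": -0.138,"dz": 0,"turn": 0,"grip": 0},{"dx": 0.036,"dy": -0.138,"dz": 0,"turn": 0,"grip": 0},{"dx": 0,"dy": 0,"dz": 0.11,"turn": 0,"grip": 0},{"dx": 0,"dy": 0,"dz": 0.11,"turn": 0,"grip": 0},{"dx": 0,"dy": 0,"dz": 0.11,"turn": 0,"grip": 0},{"dx": 0,"dy": 0,"dz": 0.11,"turn": 0,"grip": 0},{"dx": 0,"dy": 0,"dz": 0,"turn": 0,"grip": 0}])

```text
t: 4.0
position: [0.6028, 0.1648, 0.1136]
orientation: [0.001, 0.998, 0.064, -0.005]
ft_force: [-0.6, -0.2, -0.3]
grip_width: 0.001
grasp_force: 0.0
```

```bash
python3 - <<'E'
from h import *
c=camera("side");cv2.imwrite("pics/s1.png",cv2.resize(c["frame"][130:330,150:400,::-1],(750,600)))
E
```

```text
(no output)
```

View pics/s1.png

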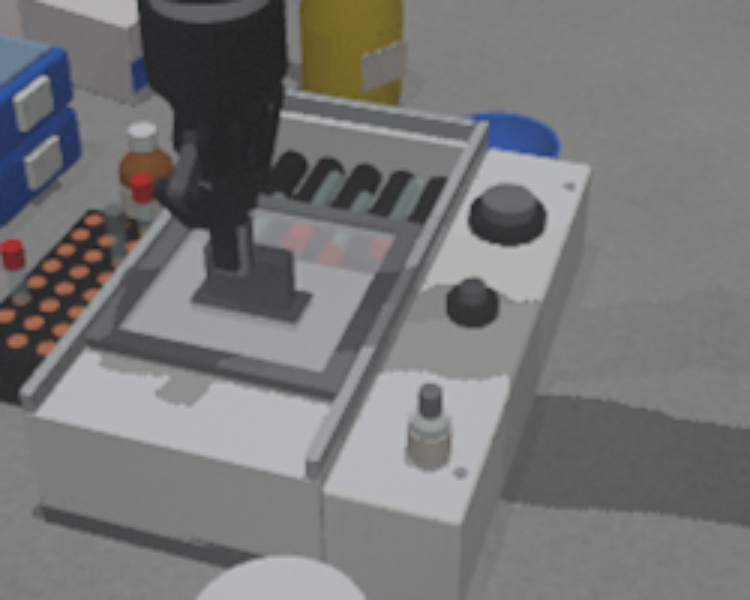

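```bash
python3 - <<'E'
from h import *
c=camera("side");p=observe()["position"];print(p)
for q in (p,[.613,.13,.139]): u,v=proj(c,q);print(u,v,(u-150)*3,(v-130)*3)
cv2.imwrite("pics/s2.png",cv2.resize(c["frame"][190:250,190:270,::-1],(800,600),interpolation=cv2.INTER_CUBIC))
E
```

```text
[0.60665153 0.16607533 0.11801616]
227.05841820770334 233.58072692236712 231.17525462311002 310.74218076710133
233.4619746093324 212.45206281490718 250.3859238279972 247.35618844472154
```

View pics/s2.png

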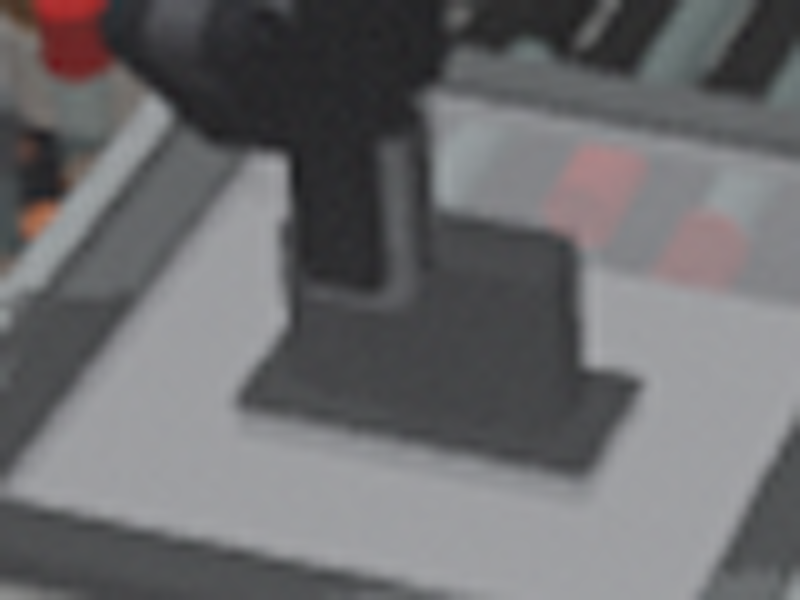

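```bash
python3 - <<'E'
from h import *
c=camera("side");a=cv2.imread("pics/side0.png");b=np.ascontiguousarray(c["frame"][:,:,::-1])
f=lambda x:cv2.resize(np.clip(x[195:245,200:260].astype(float)*2.2,0,255).astype(np.uint8),(400,333),interpolation=cv2.INTER_CUBIC)
cv2.imwrite("pics/d1.png",np.hstack([f(a),f(b)]))
t=camera("top");p=observe()["position"];print("top tcp",proj(t,p))
g=lambda x:cv2.resize(x[150:230,200:280],(400,400))
cv2.imwrite("pics/t1.png",g(t["frame"][:,:,::-1]))
E
```

```text
top tcp [227.46692268 193.3046597 ]
```

View pics/d1.png

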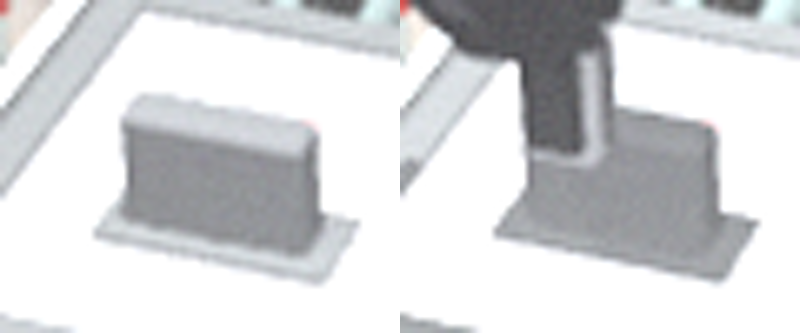

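View pics/t1.png

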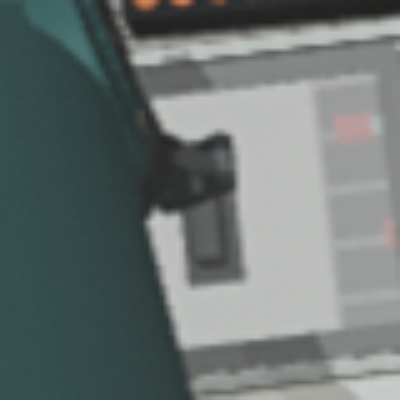

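The fingertips don't appear where the reported TCP projects. In the side view they end at about (225,219), but the projection is (227,234). The top view also shows the gripper over the rib. I'll raise the tool, move it clear to the left, and measure the offset between tool and camera.

Emit:
send_rows(targets=[{"dx": 0,"dy": 0,"dz": -0.1,"turn": 0,"grip": 0},{"dx": 0,"dy": -0.1,"dz": -0.05,"turn": 0,"grip": 0},{"dx": 0,"dy": -0.1,"dz": 0,"turn": 0,"grip": 0},{"dx": 0,"dy": 0,"dz": 0,"turn": 0,"grip": 0},{"dx": 0,"dy": 0,"dz": 0,"turn": 0,"grip": 0}])

```text
t: 4.7
position: [0.5996, 0.227, 0.1649]
orientation: [-0.001, 0.998, 0.065, 0.002]
ft_force: [0.4, -1.1, 0.3]
grip_width: -0.0
grasp_force: 0.0
```

```bash
python3 - <<'E'
from h import *
p=observe();print(p["position"],p["qpos"],p["ft_force"])
o=[]
for n in("top","side"):
    c=camera(n);u,v=proj(c,p["position"]);print(n,u,v)
    x0,y0=int(u)-50,int(v)-60; f=np.ascontiguousarray(c["frame"][:,:,::-1]); i=cv2.resize(np.clip(f[y0:y0+100,x0:x0+100]*1.6,0,255).astype(np.uint8),(400,400),interpolation=cv2.INTER_CUBIC)
    cv2.drawMarker(i,(int((u-x0)*4),int((v-y0)*4)),(0,0,255),0,16); print(x0,y0); o.append(i)
cv2.imwrite("pics/m1.png",np.hstack(o))
E
```

```text
[0.59959324 0.22702272 0.16494479] [-0.3733601   0.51905464 -0.08422456  1.83201686  0.05875419  0.7895599
 -1.92767909] [ 0.42342052 -1.06241203  0.33099763]
top 199.65808149164434 193.61855716010604
149 133
side 209.75107337438274 233.34122516365642
159 173
```

View pics/m1.png

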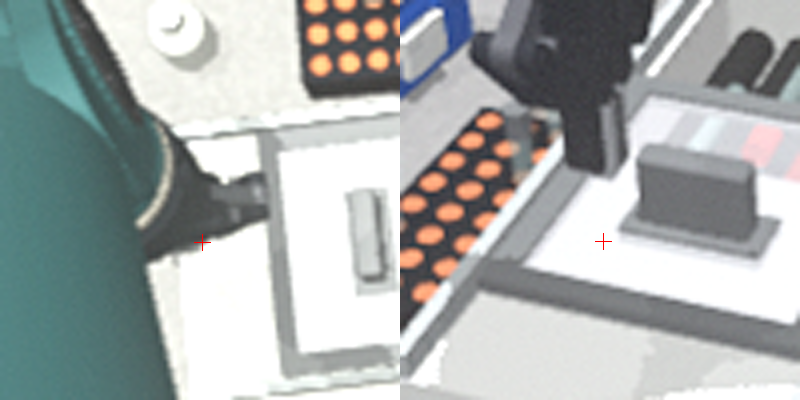

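```bash
cat >> h.py <<'E'
from scipy.optimize import least_squares
def tri(T,S,a,b):
    r=least_squares(lambda p:np.r_[proj(T,p)-a,proj(S,p)-b],[.6,.15,.15]);return r.x.round(4),r.fun.round(1)
E
python3 - <<'E'
from h import *
T=camera("top");S=camera("side")
print(tri(T,S,(213,182.5),(207.7,215.5)))
print(tri(T,S,(240,184),(225,219.5)))
print("handle",tri(T,S,(240.5,190.5),(233.6,212)),"start",tri(T,S,(305,235.5),(320,196.5)),"eject",tri(T,S,(265.75,241.2),(308,225.7)))
for n in("top","side"):print(n,[T,S][n=="side"]["fx"],[T,S][n=="side"]["cx"],[T,S][n=="side"]["cy"])
print(observe()["position"])
E
```

```text
(array([0.6248, 0.1939, 0.171 ]), array([ 0.2,  0.5, -0.4, -0.1]))
(array([0.6307, 0.1346, 0.1205]), array([ 0.3,  0.7, -0.5, -0.1]))
handle (array([0.6121, 0.1311, 0.1411]), array([ 0. ,  0.1, -0.1, -0. ])) start (array([ 0.5049, -0.0307,  0.1077]), array([ 0.,  0., -0., -0.])) eject (array([0.4899, 0.0683, 0.1064]), array([-0.1, -0.3,  0.2,  0. ]))
top 379.4389246104416 275.141083302534 210.34468944739976
side 458.9816024249103 280.09591001063376 206.11378447367485
[0.59941759 0.22384383 0.16323993]
```

Emit:
send_rows(targets=[{"dx": -0.04,"dy": 0,"dz": 0.06,"turn": 0,"grip": 0},{"dx": 0,"dy": 0,"dz": 0.07,"turn": 0,"grip": 0},{"dx": 0,"dy": 0,"dz": 0,"turn": 0,"grip": 0},{"dx": 0,"dy": 0,"dz": 0,"turn": 0,"grip": 0}])

```text
t: 5.3
position: [0.5873, 0.2231, 0.1238]
orientation: [0.0, 0.998, 0.064, -0.0]
ft_force: [0.1, -0.6, -0.4]
grip_width: 0.001
grasp_force: 0.0
```

```bash
python3 - <<'E'
from h import *
for _ in range(3):
    p=observe();print(p["position"],p["ft_force"])
    o=[]
    camera("side")
cs={}
for n in("top","side"):
    c=camera(n);u,v=proj(c,p["position"]);print(n,u,v)
    x0,y0=int(u)-30,int(v)-55; i=cv2.resize(np.clip(c["frame"][y0:y0+70,x0:x0+70,::-1]*1.8,0,255).astype(np.uint8),(400,400),interpolation=cv2.INTER_CUBIC)
    print(x0,y0); o.append(i)
cv2.imwrite("pics/m2.png",np.hstack(o))
E
```

```text
[0.58730554 0.22311637 0.12383871] [ 0.1162388  -0.63538438 -0.44873428]
[0.58796246 0.22359314 0.12451002] [ 0.70492769 -0.08688534  0.8112412 ]
[0.58819462 0.22395348 0.12485023] [-0.0269576   0.28007426 -0.29071196]
top 204.21134219762587 200.61500140031103
174 145
side 218.5947183649934 252.93327128948616
188 197
```

View pics/m2.png

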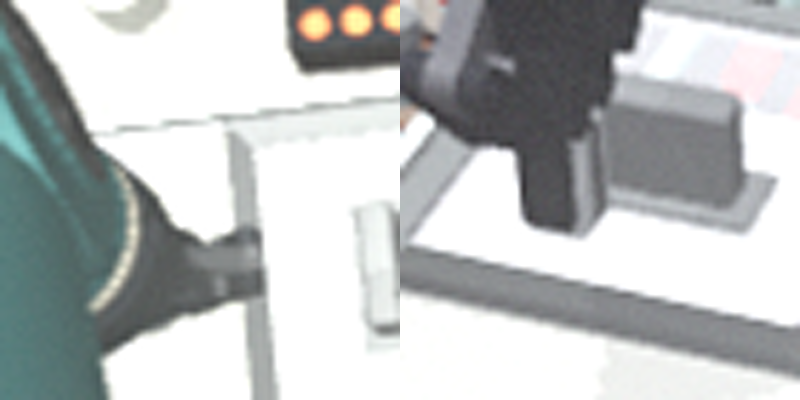

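```bash
python3 - <<'E'
from h import *
T=camera("top");S=camera("side")
print(tri(T,S,(217.5,191),(216.9,234.6)))
for z in(.105,.115,.125,.135,.145):
    q=ray(S,216.9,234.6,z);print(q.round(4),proj(T,q).round(1))
E
```

```text
(array([0.6119, 0.19  , 0.1312]), array([ 0.,  0., -0., -0.]))
[0.6309 0.1629 0.105 ] [230.  185.5]
[0.6237 0.1733 0.115 ] [225.3 187.6]
[0.6164 0.1836 0.125 ] [220.5 189.7]
[0.6091 0.1939 0.135 ] [215.7 191.9]
[0.6019 0.2042 0.145 ] [210.7 194.1]
```

Emit:
send_rows(targets=[{"dx": -0.023,"dy": 0,"dz": 0.04,"turn": 0,"grip": 0},{"dx": 0,"dy": 0.05,"dz": 0,"turn": 0,"grip": 0},{"dx": 0,"dy": 0.04,"dz": 0,"turn": 0,"grip": 0},{"dx": 0,"dy": 0.025,"dz": 0,"turn": 0,"grip": 0},{"dx": 0,"dy": 0.025,"dz": 0,"turn": 0,"grip": 0},{"dx": 0,"dy": 0.025,"dz": 0,"turn": 0,"grip": 0},{"dx": 0,"dy": 0.025,"dz": 0,"turn": 0,"grip": 0},{"dx": 0,"dy": 0,"dz": 0,"turn": 0,"grip": 0}])

```text
t: 6.45
position: [0.5878, 0.1648, 0.1119]
orientation: [0.0, 0.998, 0.063, 0.0]
ft_force: [0.2, -0.1, -0.8]
grip_width: 0.001
grasp_force: 0.0
```

```bash
cat > d.py <<'E'
from h import *
p=observe();print(p["position"],p["ft_force"])
for n in("top","side"):
    c=camera(n)
    for r in regions_of("door",n)[:2]:
        v,u=np.nonzero(r["mask"]);print(n,round(r["conf"],2),np.array(r["bbox"]).round(),ray(c,u.mean(),v.mean(),.102).round(3))
E
python3 d.py
```

```text
[0.58780554 0.16483614 0.11193806] [ 0.2289562  -0.12509939 -0.79242534]
top 0.93 [221. 158. 287. 222.] [0.617 0.091 0.102]
side 0.92 [180. 197. 291. 264.] [0.606 0.133 0.102]
```

Emit:
send_rows(targets=[{"dx": 0,"dy": 0.033,"dz": 0,"turn": 0,"grip": 0},{"dx": 0,"dy": 0.033,"dz": 0,"turn": 0,"grip": 0},{"dx": 0,"dy": 0,"dz": 0,"turn": 0,"grip": 0}])

```text
t: 6.95
position: [0.5903, 0.144, 0.1118]
orientation: [0.001, 0.998, 0.063, -0.0]
ft_force: [0.9, 0.4, 0.0]
grip_width: 0.005
grasp_force: 0.0
```

```bash
python3 d.py
```

```text
[0.59030575 0.14398848 0.11179629] [0.85198695 0.43987522 0.04656407]
top 0.95 [236. 158. 287. 221.] [0.62  0.075 0.102]
side 0.82 [182. 196. 290. 265.] [0.609 0.131 0.102]
```

Emit:
send_rows(targets=[{"dx": 0,"dy": 0.033,"dz": 0,"turn": 0,"grip": 0},{"dx": 0,"dy": 0.033,"dz": 0,"turn": 0,"grip": 0}])

```text
t: 7.35
position: [0.5925, 0.1271, 0.1119]
orientation: [0.0, 0.998, 0.065, -0.0]
ft_force: [0.5, -0.9, -0.6]
grip_width: -0.002
grasp_force: 0.0
```

```bash
python3 d.py; python3 - <<'E'
from h import *
o=[]
for n,x0,y0 in(("top",200,140),("side",180,160)):
    c=camera(n)
    o.append(cv2.resize(np.clip(c["frame"][y0:y0+100,x0:x0+100,::-1]*1.8,0,255).astype(np.uint8),(400,400),interpolation=cv2.INTER_CUBIC))
cv2.imwrite("pics/m3.png",np.hstack(o))
E
```

```text
[0.59252232 0.12713432 0.11187146] [ 0.54147433 -0.86191057 -0.56594402]
top 0.71 [246. 156. 286. 220.] [0.624 0.062 0.102]
side 0.95 [183. 195. 293. 265.] [0.611 0.128 0.102]
side 0.7 [312. 193. 332. 206.] [ 0.506 -0.031  0.102]
```

View pics/m3.png

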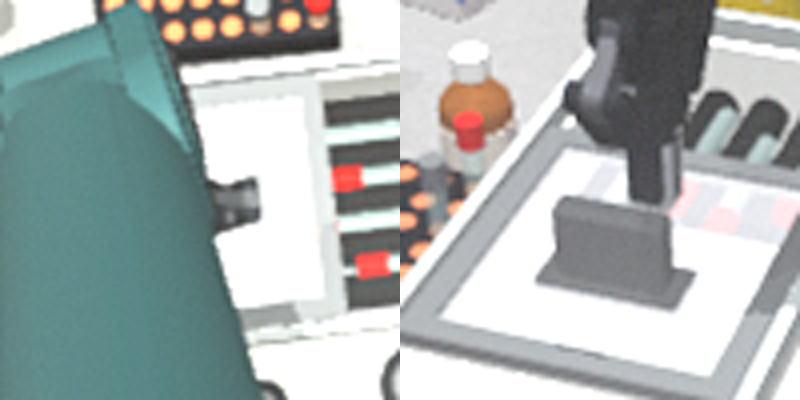

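The side view shows the finger now above and behind the rib, with its tip at about (244,211), and the window hasn't moved. So the true tip height is above 0.139, higher than reported. I'll recompute the offset from that.

```bash
python3 - <<'E'
from h import *
T=camera("top");S=camera("side")
O={ "pose1":((225,219.5),(.6067,.166,.118)),"m1":((207.7,213.5),(.5994,.2245,.164)),"m2":((216.9,234.6),(.588,.2237,.1248)),"m3":((243.7,210),(.5925,.127,.112))}
for k,(s,p) in O.items():
    for dz in(.006,.02,.03,.04):
        q=ray(S,*s,p[2]+dz);print(k,dz,(q-np.array(p)).round(3),proj(T,q).round(1))
p=observe();print(p["position"],p["qpos"])
b=cv2.imread("pics/top0.png").astype(int);d=np.abs(T["frame"][:,:,::-1].astype(int)-b).sum(2)>60
m=d[150:215,200:290];print(["".join("#" if x else "." for x in r) for r in m[20:60:3]])
E
```

```text
pose1 0.006 [ 0.02  -0.028  0.006] [238.6 185.8]
pose1 0.02 [ 0.01  -0.012  0.02 ] [231.6 188.9]
pose1 0.03 [ 0.002 -0.001  0.03 ] [226.4 191.1]
pose1 0.04 [-0.005  0.01   0.04 ] [221.1 193.4]
m1 0.006 [ 0.029 -0.037  0.006] [215.9 181.8]
m1 0.02 [ 0.017 -0.021  0.02 ] [208.  185.4]
m1 0.03 [ 0.009 -0.01   0.03 ] [202.3 188. ]
m1 0.04 [0.001 0.002 0.04 ] [196.4 190.7]
m2 0.006 [ 0.024 -0.034  0.006] [217.7 191. ]
m2 0.02 [ 0.014 -0.02   0.02 ] [210.8 194. ]
m2 0.03 [ 0.007 -0.009  0.03 ] [205.7 196.3]
m2 0.04 [-0.     0.001  0.04 ] [200.5 198.6]
m3 0.006 [ 0.022 -0.037  0.006] [257.8 191.2]
m3 0.02 [ 0.012 -0.02   0.02 ] [250.6 194.2]
m3 0.03 [ 0.005 -0.008  0.03 ] [245.3 196.3]
m3 0.04 [-0.002  0.004  0.04 ] [239.9 198.5]
[0.59252356 0.1278597  0.1119132 ] [-0.22538396  0.54866672 -0.08627078  1.94502171  0.07371724  0.6507366
 -1.7992254 ]
['#################################################.#.......................................', '##################################################.#......................................', '###################################################.#...
[... 370 characters left out ...]
################........................', '#################################################################.........................', '############################################.#####################........................', '############################################.##############.#####.........................', '#############################################.########.#..................................', '#########################################..############...................................', '########################################################..................................', '#########################################################.................................']
```

Emit:
send_rows(targets=[{"dx": 0,"dy": 0,"dz": -0.08,"turn": 0,"grip": 0},{"dx": 0.033,"dy": -0.13,"dz": 0,"turn": 0,"grip": 0},{"dx": 0,"dy": -0.14,"dz": 0,"turn": 0,"grip": 0},{"dx": 0,"dy": 0,"dz": 0.08,"turn": 0,"grip": 0},{"dx": 0,"dy": 0,"dz": 0,"turn": 0,"grip": 0},{"dx": 0,"dy": 0,"dz": 0.02,"turn": 0,"grip": 0},{"dx": 0,"dy": 0,"dz": 0,"turn": 0,"grip": 0}])

```text
t: 8.45
position: [0.592, 0.2071, 0.1055]
orientation: [0.001, 0.998, 0.063, -0.0]
ft_force: [0.6, -0.6, 0.4]
grip_width: -0.003
grasp_force: 0.0
```

Emit:
send_rows(targets=[{"dx": 0,"dy": 0,"dz": 0.02,"turn": 0,"grip": 0},{"dx": 0,"dy": 0,"dz": 0.02,"turn": 0,"grip": 0}])

```text
t: 8.65
position: [0.5927, 0.2081, 0.0942]
orientation: [-0.0, 0.998, 0.064, 0.001]
ft_force: [-0.1, 0.5, 0.2]
grip_width: -0.003
grasp_force: 0.0
```

Emit:
send_rows(targets=[{"dx": 0,"dy": 0,"dz": 0.02,"turn": 0,"grip": 0},{"dx": 0,"dy": 0,"dz": 0.01,"turn": 0,"grip": 0}])

```text
t: 8.85
position: [0.5916, 0.2086, 0.0841]
orientation: [0.0, 0.998, 0.064, -0.0]
ft_force: [1.4, -0.6, 1.3]
grip_width: 0.0
grasp_force: 0.0
```

```bash
python3 - <<'E'
from h import *
o=[]
p=observe();print(p["position"])
for n,x0,y0 in(("top",170,140),("side",170,170)):
    c=camera(n);print(proj(c,p["position"]))
    o.append(cv2.resize(np.clip(c["frame"][y0:y0+100,x0:x0+100,::-1]*1.8,0,255).astype(np.uint8),(400,400),interpolation=cv2.INTER_CUBIC))
cv2.imwrite("pics/m4.png",np.hstack(o))
E
```

```text
[0.59162119 0.20855435 0.08412886]
[213.33923482 201.54475822]
[223.26638495 264.78084702]
```

View pics/m4.png

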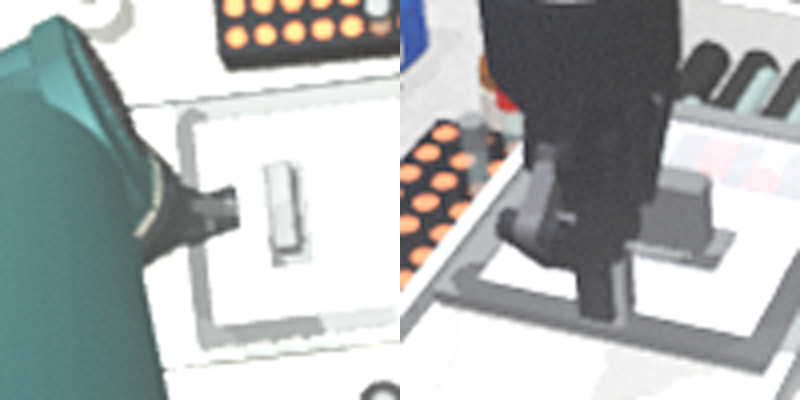

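```bash
python3 - <<'E'
from h import *
T=camera("top");S=camera("side")
for k,a,b,p in(("m4",(223.5,192),(222.5,245.5),(.5916,.2085,.0841)),("m2",(214,191.5),(216.9,234.6),(.588,.2237,.1248)),("m3",(259.5,191.5),(244.5,206.5),(.5925,.1278,.112))):
    q,r=tri(T,S,a,b);print(k,q,r,(q-np.array(p)).round(3))
# predicted finger outline for offset candidates at m4
p=np.array([.5916,.2085,.0841])
for o in((0,0,.035),(.01,-.02,.02),(.024,-.034,.02),(.012,-.03,.03)):
    print(o,proj(T,p+o).round(1),proj(S,p+o).round(1))
s=observe();print(s["position"],s["ft_force"],s["tau"])
b=cv2.imread("pics/top0.png").astype(int);d=np.abs(T["frame"][:,:,::-1].astype(int)-b).sum(2)>60
for r in d[178:206:2,200:245]:print("".join("#" if x else "." for x in r))
b=cv2.imread("pics/side0.png").astype(int);d=np.abs(S["frame"][:,:,::-1].astype(int)-b).sum(2)>60
for r in d[226:262:2,195:250]:print("".join("#" if x else "." for x in r))
E
```

```text
m4 [0.6118 0.1788 0.0985] [ 0.5  1.2 -0.9 -0.2] [ 0.02  -0.03   0.014]
m2 [0.608  0.1968 0.1377] [ 0.3  0.6 -0.5 -0.1] [ 0.02  -0.027  0.013]
m3 [0.6144 0.0858 0.1235] [-0.2 -0.5  0.4  0.1] [ 0.022 -0.042  0.011]
(0, 0, 0.035) [210.8 199.7] [221.9 249.5]
(0.01, -0.02, 0.02) [219.8 196.7] [223.5 247.7]
(0.024, -0.034, 0.02) [225.4 191.4] [220.8 240.9]
(0.012, -0.03, 0.03) [223.1 195.4] [225.1 239.7]
[0.59199862 0.20900181 0.08481577] [1.1271267  0.4123505  0.44811505] [ 3.43268865e-02 -5.00643790e+01 -1.40045844e-01 -1.42160118e+01
  7.22975776e-03  9.39347578e-03 -1.64556104e-04]
###########.........##...#..#.#..####.#######
#############.......###.....#....##..........
##############.......#....##..#..............
###############......##.###########..........
###################..##...###.#####..........
#################################............
##############################.##............
##############################.####..........
##############################.##.#..........
##############################.##.#..........
###########################..#####.#.........
#######
[... 438 characters left out ...]
######......................
..................################.....................
..................################.....................
.#.##..............###############.....................
....#.....#.##.....###############.....................
...............#..################.....................
..................###########...##.....................
........................####....###########............
#####...........................###################....
#############..#..........................#########.##.
########################............................###
#################################......................
#########################################..............
```

Emit:
send_rows(targets=[{"dx": 0,"dy": 0,"dz": 0.01,"turn": 0,"grip": 0},{"dx": 0,"dy": 0,"dz": 0.01,"turn": 0,"grip": 0},{"dx": 0,"dy": 0,"dz": 0,"turn": 0,"grip": 0}])

```text
t: 9.35
position: [0.5916, 0.2088, 0.0785]
orientation: [0.0, 0.998, 0.064, -0.0]
ft_force: [-0.6, 0.2, -0.7]
grip_width: -0.001
grasp_force: 0.0
```

Emit:
send_rows(targets=[{"dx": 0,"dy": 0,"dz": 0.01,"turn": 0,"grip": 0},{"dx": 0,"dy": 0,"dz": 0.01,"turn": 0,"grip": 0},{"dx": 0,"dy": 0,"dz": 0,"turn": 0,"grip": 0}])

```text
t: 9.65
position: [0.5916, 0.2088, 0.0723]
orientation: [0.0, 0.998, 0.064, -0.0]
ft_force: [1.0, -0.5, 0.1]
grip_width: -0.003
grasp_force: 0.0
```

Emit:
send_rows(targets=[{"dx": 0,"dy": 0,"dz": 0.01,"turn": 0,"grip": 0},{"dx": 0,"dy": 0,"dz": 0.01,"turn": 0,"grip": 0},{"dx": 0,"dy": 0,"dz": 0,"turn": 0,"grip": 0}])

```text
t: 9.95
position: [0.5916, 0.2088, 0.0664]
orientation: [0.0, 0.998, 0.064, -0.0]
ft_force: [-0.0, -0.3, -0.1]
grip_width: -0.0
grasp_force: 0.0
```

Emit:
send_rows(targets=[{"dx": 0.02,"dy": 0,"dz": -0.017,"turn": 0,"grip": 0},{"dx": 0,"dy": 0.05,"dz": 0,"turn": 0,"grip": 0},{"dx": 0,"dy": 0.05,"dz": 0,"turn": 0,"grip": 0},{"dx": 0,"dy": 0.033,"dz": 0,"turn": 0,"grip": 0},{"dx": 0,"dy": 0.033,"dz": 0,"turn": 0,"grip": 0},{"dx": 0,"dy": 0.033,"dz": 0,"turn": 0,"grip": 0},{"dx": 0,"dy": 0.033,"dz": 0,"turn": 0,"grip": 0},{"dx": 0,"dy": 0.033,"dz": 0,"turn": 0,"grip": 0}])

```text
t: 10.75
position: [0.6079, 0.1314, 0.072]
orientation: [-0.001, 0.998, 0.065, -0.0]
ft_force: [-0.6, 3.2, 0.0]
grip_width: -0.001
grasp_force: 1.3
```

```bash
python3 d.py
```

```text
[0.6079227  0.13142899 0.07195331] [-0.59588992  3.18016306  0.02244625]
top 0.92 [248. 155. 294. 219.] [0.624 0.049 0.102]
side 0.67 [190. 189. 298. 256.] [0.606 0.107 0.102]
```

Contact: 3.2 N, and the window is moving. The lateral position agrees with the reading, so the only bias is in height, at about 38 mm.

Emit:
send_rows(targets=[{"dx": 0,"dy": 0.04,"dz": 0,"turn": 0,"grip": 0},{"dx": 0,"dy": 0.04,"dz": 0,"turn": 0,"grip": 0},{"dx": 0,"dy": 0.04,"dz": 0,"turn": 0,"grip": 0},{"dx": 0,"dy": 0.04,"dz": 0,"turn": 0,"grip": 0},{"dx": 0,"dy": 0.04,"dz": 0,"turn": 0,"grip": 0},{"dx": 0,"dy": 0.04,"dz": 0,"turn": 0,"grip": 0},{"dx": 0,"dy": 0.04,"dz": 0,"turn": 0,"grip": 0}])

```text
t: 11.65
position: [0.6195, 0.0465, 0.0721]
orientation: [-0.0, 0.998, 0.064, 0.0]
ft_force: [1.4, 3.1, 0.0]
grip_width: -0.003
grasp_force: 1.4
```

```bash
python3 d.py
```

```text
[0.61946177 0.04648131 0.07207541] [1.42116634 3.05032097 0.00696372]
top 0.64 [296. 155. 327. 213.] [ 0.65  -0.055  0.102]
side 0.56 [207. 166. 303. 226.] [0.62  0.024 0.102]
```

Emit:
send_rows(targets=[{"dx": 0,"dy": 0.02,"dz": 0,"turn": 0,"grip": 0},{"dx": 0,"dy": 0.02,"dz": 0,"turn": 0,"grip": 0},{"dx": 0,"dy": 0.02,"dz": 0,"turn": 0,"grip": 0}])

```text
t: 12.15
position: [0.6205, 0.0304, 0.0718]
orientation: [-0.0, 0.998, 0.065, -0.001]
ft_force: [-0.3, 2.1, 0.3]
grip_width: 0.0
grasp_force: 1.2
```

Emit:
send_rows(targets=[{"dx": 0,"dy": 0.013,"dz": 0,"turn": 0,"grip": 0},{"dx": 0,"dy": 0.013,"dz": 0,"turn": 0,"grip": 0},{"dx": 0,"dy": 0.013,"dz": 0,"turn": 0,"grip": 0}])

```text
t: 12.45
position: [0.6208, 0.028, 0.072]
orientation: [-0.005, 0.998, 0.067, -0.001]
ft_force: [-4.7, 21.1, 2.3]
grip_width: 0.0
grasp_force: 10.4
```

End stop reached at 21 N. I'll hold briefly, back off, lift clear and check.

Emit:
send_rows(targets=[{"dx": 0,"dy": 0,"dz": 0,"turn": 0,"grip": 0},{"dx": 0,"dy": 0,"dz": 0,"turn": 0,"grip": 0},{"dx": 0,"dy": -0.04,"dz": 0,"turn": 0,"grip": 0},{"dx": 0,"dy": -0.05,"dz": 0,"turn": 0,"grip": 0},{"dx": 0,"dy": 0,"dz": -0.12,"turn": 0,"grip": 0},{"dx": 0,"dy": 0,"dz": -0.12,"turn": 0,"grip": 0},{"dx": 0,"dy": 0,"dz": 0,"turn": 0,"grip": 0}])

```text
t: 13.15
position: [0.6237, 0.0446, 0.149]
orientation: [0.0, 0.998, 0.064, 0.005]
ft_force: [-0.3, -0.6, -0.2]
grip_width: -0.001
grasp_force: 0.0
```

```bash
python3 d.py; python3 - <<'E'
from h import *
p=observe()["position"];t=np.array([.505,-.0307]);d=t-p[:2]
print(d, "tool dx,dy", .9917*d[0]+.1286*d[1], .1286*d[0]-.9917*d[1])
E
```

```text
[0.62372296 0.04461215 0.14898833] [-0.31955709 -0.59586257 -0.24877432]
top 0.62 [299. 152. 336. 212.] [ 0.648 -0.071  0.102]
side 0.59 [212. 163. 308. 223.] [0.628 0.001 0.102]
[-0.113369  -0.0748096] tool dx,dy -0.12204854660965747 0.05960942280316364
```

The window is shut. Its right edge has moved 49 px, about 124 mm, which fits the geometry. Next I'll go above the large button.

Emit:
send_rows(targets=[{"dx": -0.1017,"dy": 0.0497,"dz": 0,"turn": 0,"grip": 0},{"dx": -0.1017,"dy": 0.0497,"dz": 0,"turn": 0,"grip": 0},{"dx": -0.1017,"dy": 0.0497,"dz": 0,"turn": 0,"grip": 0},{"dx": -0.1017,"dy": 0.0497,"dz": 0,"turn": 0,"grip": 0},{"dx": 0,"dy": 0,"dz": 0.09,"turn": 0,"grip": 0},{"dx": 0,"dy": 0,"dz": 0.09,"turn": 0,"grip": 0},{"dx": 0,"dy": 0,"dz": 0,"turn": 0,"grip": 0}])

```text
t: 14.05
position: [0.5019, -0.0305, 0.0866]
orientation: [-0.0, 0.998, 0.064, -0.004]
ft_force: [-0.6, -0.3, -0.7]
grip_width: 0.001
grasp_force: 0.0
```

```bash
python3 - <<'E'
from h import *
T=camera("top");S=camera("side")
p=observe()["position"];print(p)
q=np.array(p)+[0,0,.038];print("pred",proj(T,q),proj(S,q),"btn",proj(T,[.505,-.0307,.108]),proj(S,[.505,-.0307,.108]))
for n,c,u,v in(("top",T,290,215),("side",S,295,165)):
    b=cv2.imread(f"pics/{n}0.png").astype(int);d=np.abs(c["frame"][:,:,::-1].astype(int)-b).sum(2)>60
    print(n,u,v)
    for r in d[v:v+45:2,u:u+50]:print("".join("#" if x else "." for x in r))
E
```

```text
[ 0.50496746 -0.02996329  0.08917235]
pred [305.16294674 235.13341969] [320.31217885 188.6417356 ] btn [305.02984776 235.49223296] [319.92047365 196.34900161]
top 290 215
..#..............#################################
##################################################
##################################################
##################################################
##################################################
##################################################
#########.###.......##############################
#######.###.#######....###########################
######.##.############..##########################
#####.##.##############..#########################
#####.##.##############..#########################
#####.#################..#########################
#######..#############...#########################
#######....#########...###########################
.########............#############################
.############....#################################
..################################################
...###############################################
....#######
[... 729 characters left out ...]
.......#############.................
###########.........#############.................
##########..........############..................
.##.#####..........#############..................
###.####....###################...................
##.####....###################....................
#.####....#####..#####################............
.####....####....################..#############..
####....####........###########.....###########...
###....#####.........................##########...
##....#####..........................#########....
.....######.........................#########.....
....########........................#########.....
...###########...................###########......
```

Emit:
send_rows(targets=[{"dx": 0,"dy": 0,"dz": 0.03,"turn": 0,"grip": 0},{"dx": 0,"dy": 0,"dz": 0.02,"turn": 0,"grip": 0},{"dx": 0,"dy": 0,"dz": 0.01,"turn": 0,"grip": 0},{"dx": 0,"dy": 0,"dz": 0.01,"turn": 0,"grip": 0},{"dx": 0,"dy": 0,"dz": 0,"turn": 0,"grip": 0}])

```text
t: 14.65
position: [0.5061, -0.0298, 0.0691]
orientation: [-0.0, 0.998, 0.064, 0.0]
ft_force: [-0.3, -0.1, 3.2]
grip_width: -0.006
grasp_force: 1.6
```

Contact at 3.2 N; pressing on.

Emit:
send_rows(targets=[{"dx": 0,"dy": 0,"dz": 0.01,"turn": 0,"grip": 0},{"dx": 0,"dy": 0,"dz": 0.01,"turn": 0,"grip": 0},{"dx": 0,"dy": 0,"dz": 0.008,"turn": 0,"grip": 0},{"dx": 0,"dy": 0,"dz": 0,"turn": 0,"grip": 0}])

```text
t: 15.05
position: [0.5062, -0.0298, 0.0649]
orientation: [0.0, 0.998, 0.064, 0.0]
ft_force: [-9.0, 1.7, 45.3]
grip_width: -0.0
grasp_force: 22.2
```

Emit:
send_rows(targets=[{"dx": 0,"dy": 0,"dz": -0.03,"turn": 0,"grip": 0},{"dx": 0,"dy": 0,"dz": -0.06,"turn": 0,"grip": 0},{"dx": 0,"dy": 0,"dz": -0.12,"turn": 0,"grip": 0},{"dx": 0,"dy": 0,"dz": -0.12,"turn": 0,"grip": 0},{"dx": 0,"dy": 0,"dz": 0,"turn": 0,"grip": 0},{"dx": 0,"dy": 0,"dz": 0,"turn": 0,"grip": 0}])

```text
t: 15.65
position: [0.5063, -0.03, 0.1601]
orientation: [0.0, 0.998, 0.064, 0.001]
ft_force: [-0.2, 0.2, -1.6]
grip_width: 0.0
grasp_force: 0.0
```

```bash
python3 - <<'E'
from h import *
p=observe();print(p["t"],p["position"],p["ft_force"])
for n in("side","top"):
    c=camera(n)
    for t,z in(("start_top",.108),("vial",.11),("door",.102)):
        for r in regions_of(t,n)[:2]:
            v,u=np.nonzero(r["mask"]);print(n,t,round(r["conf"],2),np.array(r["bbox"]).round(),ray(c,u.mean(),v.mean(),z).round(3))
E
```

```text
15.65 [ 0.50631534 -0.03004009  0.16008811] [-0.16742961  0.16849055 -1.63586035]
side start_top 0.61 [211. 164. 308. 222.] [0.625 0.007 0.108]
side start_top 0.49 [311. 192. 332. 202.] [ 0.504 -0.025  0.108]
side vial 0.85 [284. 256. 298. 285.] [0.462 0.2   0.11 ]
side door 0.63 [210. 163. 308. 222.] [ 0.63  -0.001  0.102]
top start_top 0.23 [260. 241. 272. 245.] [0.49  0.068 0.108]
top start_top 0.18 [210. 246. 219. 255.] [0.462 0.195 0.108]
top door 0.89 [259. 153. 334. 219.] [ 0.645 -0.004  0.102]
```

```bash
python3 -c "
from station import *
print(hand_in())"
```

```text
the job is handed in; nothing more can be done
None
```

I slid the guard window shut to its end stop, then pressed the larger button until it bottomed out and released it. The job was handed in at about 16 s with the arm clear of everything, but `hand_in()` returned no verdict.

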